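Show the panel meter to the inspection camera

TASK

Pull the panel-meter module (the flat-topped one with the needle dial) out of its socket in the demonstration base and hold it up in the air before the inspection camera: the middle of its window at the camera's focus point, 12 cm straight in front of the lens, dial facing square into the sloping lens and right way up. Keep everything off the window, do not touch the camera or its stand, and leave all the other things where they are. Finish while holding the meter still there; do not put it down or let go.

Things in the scene. Friction and masses are not known exactly. Their poses are not given: they have to be found in the camera images.
- meter_center (a point): Centre of the panel-meter module: upright grey block 30 mm thick (x) x 46 mm wide (y) x 60 mm tall (z), 90 to 170 g, flat plain top, white needle dial behind a clear window on its +x face. This point is half-way up the block and, at the start, 65 mm above the table. The two plain 30 x 60 mm sides (+y and -y) are free to grip, 46 mm apart. Axes as meter.
- window: The clear window over the dial: 36 mm wide x 44 mm tall x 3 mm, on the meter's +x face. Origin at the window's centre, 16.5 mm ahead (+x) of and 4 mm above meter_center; axes as the meter's: x straight out of the dial, y across it, z up the dial. Nothing may touch it.
- board: Demonstration base, fixed: black block in a light wooden frame, 236 x 156 x 35 mm, origin at the centre of its underside. Three sockets 65 mm apart along its x hold three modules one behind another (35 mm gaps), axes parallel to the base's; which module is in which socket varies.
- camera: Inspection camera's head, fixed; place, heading and height vary. Origin: centre of the lens's front glass, 270 to 310 mm above the table. Barrel 34 mm across with a 44 mm ring, white body 60 x 50 x 46 mm behind. It looks along its -x, which slopes 25 degrees below level, roughly back towards the robot; its y is level, its z points up, leaning 25 degrees towards where it looks. Do not touch.
- view_point (a point): Focus point: in the air, 120 mm straight in front of the lens glass on its line of sight, (-120, 0, 0) mm in the camera's frame, 51 mm lower than the lens. The window's middle belongs here, the meter's x, y, z axes pointing the same way as the camera's x, y, z (dial square to the lens, right way up: the meter leans 25 degrees back, its top away from the camera).
- stand: The camera's column stand, fixed: steel foot 110 x 130 x 16 mm, column 20 mm across rising to 391 mm, 130 mm behind the lens (horizontally, along +x of the stand); origin on the table, plumb under the lens glass. Do not touch it.
- carriage: The black clamp that carries the camera on the column, fixed: 36 mm cube with a small knob, centred 45 mm above the lens's height on the column; its origin is the lens glass centre, z upright. Do not touch it.
- knob_module: Another module, same block as the meter but with a round black knob 22 mm across and 12 mm tall on its top and no dial; in another socket; loose; leave it alone; its origin is the centre of its underside (without the plug).
- post_module: Another module, same block but with two brass terminal posts 12 mm across and 12 mm tall on its top and no dial; in another socket; loose; leave it alone; its origin is the centre of its underside (without the plug).
- multimeter: Black hand multimeter lying flat, 150 x 80 x 34 mm with a dial 6 mm higher; loose; leave it alone; its origin is the centre of its underside.
- tape: Roll of tape lying flat, 68 mm across, 19 mm high; loose; leave it alone; its origin is the centre of its underside.
- screwdriver: Screwdriver lying flat; loose; leave it alone; its origin is the centre of its underside.
- jar: Upright closed jar, 52 mm across, 75 mm tall; loose; leave it alone; its origin is the centre of its underside.
- tray: Small divided parts tray, 110 x 80 x 28 mm; loose; leave it alone; its origin is the centre of its underside.
- meter: The panel-meter module itself (see meter_center); origin at the centre of the block's underside; x out of the dial, y across, z up. Below it a plug 14 x 24 mm (x, y) reaches 12 mm into a socket of the base with 0.5 mm play all round; nothing latches it, it pulls straight up. At the start it stands upright, dial facing the base's +x (roughly away from the robot).
There are look-alikes about, which are no part of the job. What is shaped like the meter but orange is not meant.

How it is judged (in metres and radians):
On the way:
1. the meter is gripped and pulled clear of its socket (height (world z) of meter_center above 0.095 m and contact force between meter and the fingers above 1 N and contact force between meter and board below 0.1 N), for 0.1 s.
At the end, for the whole second after the job is handed in: The meter is held still by the fingers in the air, its centre more than 170 mm above the table, the window's centre within 20 mm of the camera's focus point, the dial facing the lens, its outward and sideways axes each within 0.18 rad (10 degrees) of the camera's, right way up (distance between window and view_point below 0.02 m and angle between the x axis of window and the x axis of camera, either way round below 0.18 rad and angle between the y axis of window and the y axis of camera, either way round below 0.18 rad and angle between window's own x axis and vertical below 1.4 rad and angle between window's own z axis and vertical below 0.7 rad and height (world z) of meter_center above 0.17 m and contact force between meter and the fingers above 1 N and linear speed of meter below 0.03 m/s and angular speed of meter below 0.2 rad/s); the arm keeps its last pose, push and grip.
It fails at once if something touched the meter's window (contact force between window and anything else above 0.5 N).
It fails at once if the camera or its stand was touched (contact force between any of stand, carriage and anything else above 1 N).
It fails at once if another thing was disturbed (moved more than 15 mm or tipped) (distance of any of knob_module, post_module, multimeter, tape, screwdriver, jar, tray from where it was at the start of the episode above 0.015 m or angle between any of knob_module, post_module, multimeter, tape, jar, tray's own z axis and vertical above 0.25 rad).
It also fails if it takes over 32 s, if anything falls off the work surface, if the arm or the gripper's body presses on something with over 40 N, if the wrist force passes 120 N, or if a joint passes its speed limit or range.

ROBOT

A 7-joint arm with a two-finger parallel gripper is mounted at the origin on the work surface. World frame = base frame: x ahead of the robot, y to its left, z up, the work surface at z = 0. Lengths are in m, angles in degrees, forces in N, time in s.
With the tool pointing down it reaches from about 0.425 to 0.875 m from the base axis. Payload 4.7 kg.
Tool frame: the origin (TCP) lies on the centre line of the jaws, within the pads' length; the fingertips stand 8 mm ahead of it and the grasp point (between the pads) lies 11 mm behind it; z points along the fingers, y is the direction in which the jaws open and shut (so a half turn about z gives the same grasp; the last joint's range is limited). The gripper opens to 87 mm and grips with 3 to 60 N. Pads are 19 mm wide; open, the fingers measure 117 mm over their backs; the gripper's body (75 mm by 190 mm) begins 51 mm behind the grasp point.
Start: joints at [-70.525, 18.392, -4.016, 83.108, 1.295, 78.541, -3.26], TCP at [0.208, 0.616, 0.231] pointing down, gripper open.
Joint ranges: [-163.93, 163.93], [-17.29, 119.83], [-79.2, 71.16], [3.27, 140.29], [-89.18, 269.18], [5.43, 117.66], [-154.24, 154.24]. Speed limits (degrees/s): [147.25, 147.25, 180, 180, 180, 180, 180].

INTERFACE

Orientations are given as [roll, pitch, yaw] about the fixed x, y, z axes, in that order (R = Rz(yaw) Ry(pitch) Rx(roll)).
In Python, from cell import status, vision, workorder gives the robot as it stands.
- The arm moves only by the tool step_arm, never from a script. Its argument "series" is a list of rows, each an object of numbers: "ax", "ay", "az": the turn, a rotation vector about the world's x, y, z in degrees; "x", "y", "z": the shift along the world's x, y, z in m; "claw": the opening in per cent of the stroke, from 0 (shut) to 100 (fully open). In form: [{"ax": .., "ay": .., "az": .., "x": .., "y": .., "z": .., "claw": ..}, ...]. A call has 1 to 12 rows; each row is the pose to reach, as a shift and turn from the pose commanded when the call began; what a row does not reach only later rows make up. A row lasts 1/10 s, in which the tool goes at most 50 mm and 8.59 degrees, less where a joint would pass 70% of its speed; a pose out of reach is approached as far as the arm can. A call with a gripper value outside its range is refused whole. The fingers move at their own pace and stop on an object; "squeeze" is the grip in N (left out, the last holds). Time passes only in rows, so rows that repeat a pose let the fingers close. It gives the time, the measured TCP pose, the force and the opening at its end, in the units of the state.
- status.get_obs(): the state, without advancing time (a new reading comes with each control period).
- vision.read_camera(name): name is "scene" or "top"; returns the picture (400x640x3 uint8, red, green, blue); there is no depth.
- vision.camera_params(name): a dict with "fovy" (degrees; the focal length in pixels is half the picture's height over the tangent of half this angle, whatever the lens; pixels are square), "cx", "cy" (the principal point, pixels), "dist" ([k1, k2, p1, p2, k3] as OpenCV has them; the pictures are not rectified), "eye" and "orientation" of the camera in the world. Camera axes: x right, y down, z forward; pixel columns grow to the right and rows downward; lengths in m; the calibration is good to about 2 mm. A picture is of the moment at which its call begins. camera_params takes no time and is no camera call.
- workorder.sign_off(): hands the job in, once; it reports no verdict.
The state is a dict: "time_s": time; "qpos": joint angles; "joint_velocities": joint speeds; "effort": joint torques, N m; "tool_pos": TCP position; "tool_rot": TCP orientation; "force": force on the tool from outside, world axes, zero at the start; "wrist_torque": the same for the moment, N m; "grip_width": finger opening in m.
Only numpy, scipy, OpenCV 4.12 (cv2) and the standard library are available. Lean on these libraries where they do the work, as an engineer would, in place of code of your own. Each camera call takes 0.05 s, during which the arm holds its last target.

## Working session

There is one attempt and no reset: what is moved stays moved. The work goes in short steps, Python scripts to look and compute and a tool call to move; the robot and the scene stay as the last step left them, time stands still between calls to the robot, and variables do not carry over. Pictures are saved under pics/ and viewed, and the job is handed in when it is done.

Besides the shell and the picture viewer there is one more tool, called as name(argument=value, ...) on one line, values as JSON. step_arm: Moves the arm, as the interface text tells. Its arguments: {"type":"object","properties":{"series":{"type":"array"},"squeeze":{"type":"number"}},"required":["series"]}

```bash
mkdir -p pics; ls; python3 - <<'E'
from cell import status, vision, workorder
import cv2
for n in ("scene","top"):
    im=vision.read_camera(n); cv2.imwrite(f"pics/{n}0.png",im[:,:,::-1]); print(n,vision.camera_params(n))
print(status.get_obs())
E
```

```text
pics
scene {'fovy': 52.26581828870516, 'cx': 316.72907688831634, 'cy': 202.30069318974202, 'dist': array([-0.00179336,  0.        ,  0.        ,  0.        ,  0.        ]), 'eye': array([1.11643841, 0.27541489, 1.14334795]), 'orientation': array([-146.90180712,    0.7399995 ,  114.44192816])}
top {'fovy': 49.00097922118905, 'cx': 319.26179786319, 'cy': 197.73738802660938, 'dist': array([-0.06304982,  0.        ,  0.        ,  0.        ,  0.        ]), 'eye': array([0.43679415, 0.01926521, 1.50131321]), 'orientation': array([-174.77965765,   -0.55636355,  -91.29059182])}
{'time_s': 0.1, 'qpos': array([-70.52706609,  18.4377613 ,  -4.01719049,  83.16876538,
         1.29412286,  78.54153405,  -3.25855448]), 'joint_velocities': array([ 0.06436812, -0.20189242,  0.08119369, -0.22055491,  0.02596688,
       -0.13196016,  0.01388966]), 'effort': array([ 5.96049631e-05, -4.92575169e+01, -4.05568583e-01, -3.13400745e+01,
       -6.42171619e-02,  3.93528782e-02,  6.03966669e-05]), 'tool_pos': array([0.20788911, 0.61533675, 0.2295302 ]), 'tool_rot': array([-1.79897132e+02,  4.11779201e-03,  1.61339528e+02]), 'force': array([ 0.06228616, -0.04329886, -0.65748377]), 'wrist_torque': array([-0.01145455,  0.02024533,  0.00713127]), 'grip_width': 0.0870882572089253}
```

View pics/scene0.png

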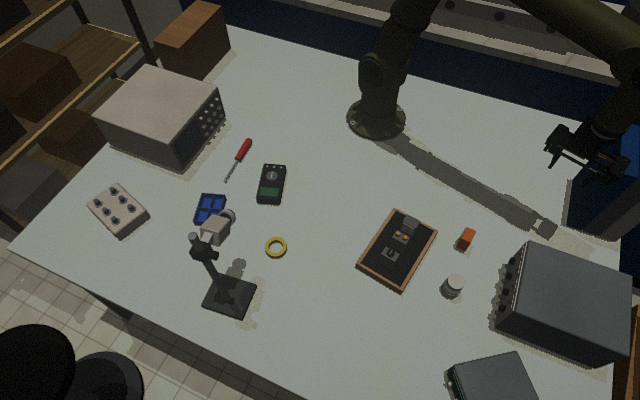

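View pics/top0.png

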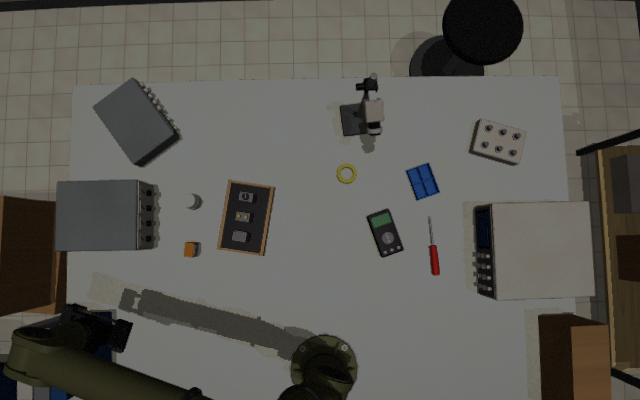

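The candidates for the meter, by pixel in the top image, are:
- the plain-topped block at (241,237)
- the post module at (243,216)
- the knob module at (246,197)
- the orange look-alike at (191,249)

The plain grey block at (241,237) fits the description. I'll check it in a crop.

```bash
python3 - <<'E'
import cv2,numpy as np
s=cv2.imread("pics/scene0.png");t=cv2.imread("pics/top0.png")
g=lambda im:np.clip(255*(im/255.)**0.6,0,255).astype('uint8')
def c(im,x0,y0,x1,y1,k,n): cv2.imwrite(n,cv2.resize(g(im[y0:y1,x0:x1]),None,fx=k,fy=k,interpolation=cv2.INTER_CUBIC))
c(t,205,170,285,265,6,"pics/c_top_board.png")
c(s,345,200,445,300,6,"pics/c_sc_board.png")
c(s,180,180,270,330,4,"pics/c_sc_cam.png")
c(t,325,60,400,150,6,"pics/c_top_cam.png")
E
```

```text
(no output)
```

View pics/c_top_board.png

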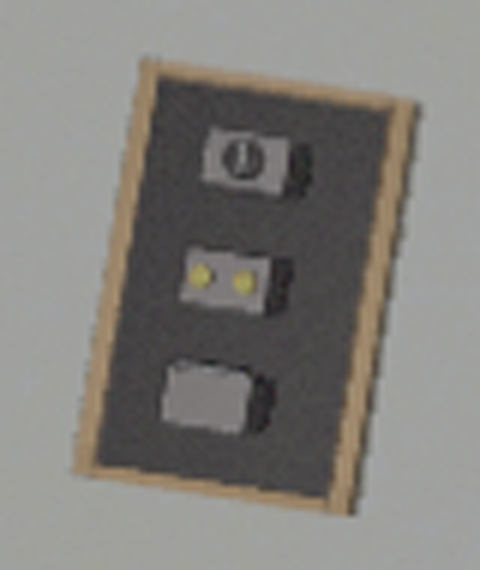

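View pics/c_sc_board.png

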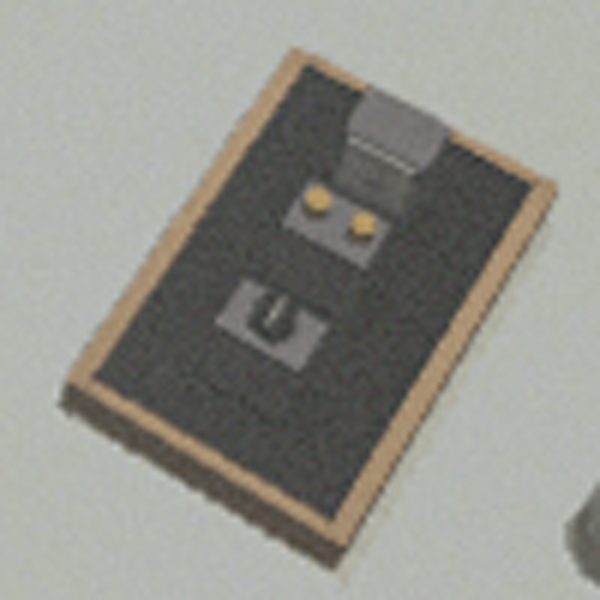

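View pics/c_sc_cam.png

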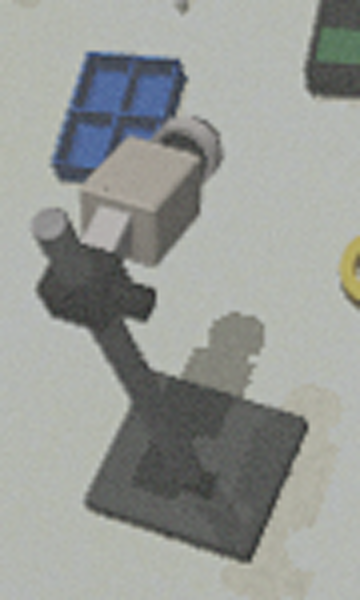

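View pics/c_top_cam.png

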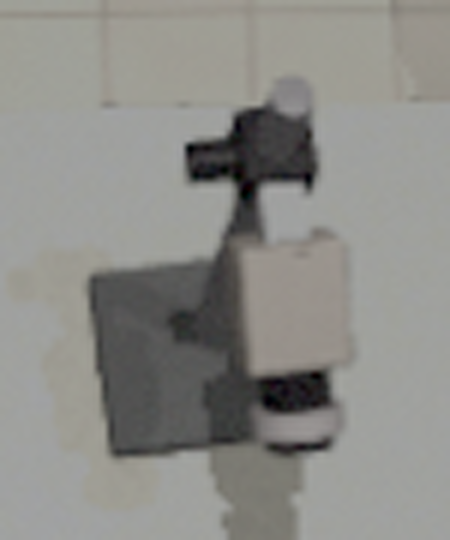

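The crops confirm the meter. The plain-topped grey block at top (241,237) and scene (410,223) shows the window on its +x side; the other two carry posts and a knob, and the decoy is orange. Next I fit the board and the camera/stand poses from clicked points.

```bash
cat > h.py <<'E'
import numpy as np, cv2
from scipy.spatial.transform import Rotation as R
from cell import status, vision, workorder
def cam(n):
    p=vision.camera_params(n); f=200/np.tan(np.radians(p['fovy']/2))
    K=np.array([[f,0,p['cx']],[0,f,p['cy']],[0,0,1.]])
    Rw=R.from_euler('xyz',p['orientation'],degrees=True).as_matrix()
    return K,np.array(p['dist']),Rw.T,-Rw.T@p['eye']
C={n:cam(n) for n in('scene','top')}
def proj(n,P):
    K,d,Rm,t=C[n]; return cv2.projectPoints(np.atleast_2d(P).astype(float),cv2.Rodrigues(Rm)[0],t,K,d)[0][:,0]
def yawM(a): return R.from_euler('z',a).as_matrix()
def camR(yaw): return yawM(yaw)@R.from_euler('y',25*0-0,degrees=True).as_matrix()
E
cat > fit.py <<'E'
from h import *
from scipy.optimize import least_squares
px=lambda pts,k,o:[((np.array(p)+.5)/k-.5)+o for p in pts]
tb=lambda *p:np.array(px(p,6,(205,170))); sb=lambda *p:np.array(px(p,6,(345,200)))
tc=lambda *p:np.array(px(p,6,(325,60))); sc=lambda *p:np.array(px(p,4,(180,180)))
# board: corners (x far=up in image, y left)
bc=np.array([[.118,.078,.035],[.118,-.078,.035],[-.118,-.078,.035],[-.118,.078,.035]])
tB=tb((145,60),(418,103),(352,515),(75,470))
# scene: +x is toward camera(bottom); +y toward right
sB=sb((337,545),(72,382),(297,48),(557,187))
f=lambda p:np.concatenate([(proj('top',bc@yawM(p[2]).T+[p[0],p[1],0])-tB).ravel(),(proj('scene',bc@yawM(p[2]).T+[p[0],p[1],0])-sB).ravel()])
r=least_squares(f,[.5,.2,0]); print('board',r.x,np.degrees(r.x[2]));print(r.fun.round(1))
b=r.x
# meter top at socket x=-65
mt=np.array([[.015,.023,.095],[.015,-.023,.095],[-.015,-.023,.095],[-.015,.023,.095]])+[-.065,0,0]
M=mt@yawM(b[2]).T+[b[0],b[1],0]
print('pred top crop',((proj('top',M)-[205,170]+.5)*6-.5).round(), 'scene',((proj('scene',M)-[345,200]+.5)*6-.5).round())
print('meter',yawM(b[2])@[-.065,0,.065]+[b[0],b[1],0])
# camera
T=R.from_euler('y',25,degrees=True).as_matrix() # test sign below
E
python3 fit.py; python3 -c "
from scipy.spatial.transform import Rotation as R
print(R.from_euler('y',[25,-25],degrees=True).apply([1,0,0]))"
```

```text
board [ 0.51042009  0.25101933 -0.17590212] -10.07844895767335
[-0.4 -0.5 -0.3 -0.6 -0.8  0.5 -0.8  0.7  0.7  0.6 -2.1 -0.6 -1.  -0.8
  0.3 -0.1]
pred top crop [[168. 366.]
 [253. 380.]
 [243. 436.]
 [158. 422.]] scene [[424. 172.]
 [340. 127.]
 [369.  84.]
 [452. 128.]]
meter [0.4464231 0.2623941 0.065    ]
[[ 0.90630779  0.         -0.42261826]
 [ 0.90630779  0.          0.42261826]]
```

```bash
cat > fit2.py <<'E'
from fit import *
def model(p):
    x,y,h,yaw,L,d=p; l=np.array([x,y,h]); Rc=yawM(yaw)@R.from_euler('y',-25,degrees=True).as_matrix(); Y=yawM(yaw)
    body=np.array([[L+.06,.025,.023],[L+.06,-.025,.023],[L,-.025,.023],[L,.025,.023],[L+.06,.025,-.023],[L+.06,-.025,-.023]])@Rc.T+l
    foot=np.array([[d+.055,.065,.016],[d-.055,.065,.016],[d-.055,-.065,.016],[d+.055,-.065,.016]])@Y.T+[x,y,0]
    col=Y@[.13,0,0]+[x,y,.391]
    return l,body,foot,col,Rc
tBody=tc((235,240),(347,235),(352,362),(245,372)); tF=tc((92,275),(112,453)); tC=tc((292,96))
sBody=sc((157,213),(80,190),(128,138),(200,158)); sBack=sc((150,265)); sF=sc((248,560),(305,422),(160,370),(88,503)); sC=sc((50,222))
def f(p):
    l,b,ft,c,_=model(p)
    return np.concatenate([ (proj('top',b[:4])-tBody).ravel(),(proj('top',ft[:2])-tF).ravel(),(proj('top',c)-tC).ravel(),
     (proj('scene',b[:4])-sBody).ravel(),(proj('scene',b[4])-sBack).ravel(),(proj('scene',ft)-sF).ravel(),(proj('scene',c)-sC).ravel()])
r=least_squares(f,[.75,-.15,.29,0,.03,.1],loss='soft_l1'); print('cam',r.x.round(4),np.degrees(r.x[3]));print(f(r.x).round(1))
if __name__=='__main__':
    l,bd,ft,c,Rc=model(r.x); th=np.linspace(0,2*np.pi,40)
    ring=np.c_[0*th,.022*np.cos(th),.022*np.sin(th)]@Rc.T+l
    vp=l+Rc@[-.12,0,0]; print('view',vp)
    for n,(o,k,s) in dict(top=((325,60),6,(75,90)),scene=((180,180),4,(90,150))).items():
        im=cv2.imread(f"pics/{n}0.png")[o[1]:o[1]+s[1],o[0]:o[0]+s[0]]
        im=cv2.resize(im,None,fx=k,fy=k,interpolation=cv2.INTER_CUBIC); im=np.clip(255*(im/255.)**.6,0,255).astype('uint8')
        for pts,colr in((ring,(0,0,255)),(bd[:4],(0,255,0)),(ft,(255,0,0)),(c[None],(0,255,255)),(vp[None],(255,0,255))):
            q=((proj(n,pts)-o+.5)*k-.5).astype(int)
            cv2.polylines(im,[q],True,colr,1); [cv2.circle(im,tuple(map(int,a)),2,colr,-1) for a in q]
        cv2.imwrite(f"pics/ov_{n}.png",im)
E
python3 fit2.py
```

```text
board [ 0.51042009  0.25101933 -0.17590212] -10.07844895767335
[-0.4 -0.5 -0.3 -0.6 -0.8  0.5 -0.8  0.7  0.7  0.6 -2.1 -0.6 -1.  -0.8
  0.3 -0.1]
pred top crop [[168. 366.]
 [253. 380.]
 [243. 436.]
 [158. 422.]] scene [[424. 172.]
 [340. 127.]
 [369.  84.]
 [452. 128.]]
meter [0.4464231 0.2623941 0.065    ]
cam [ 0.7266 -0.1551  0.2719  0.1006  0.0436  0.1206] 5.765774581428922
[-0.1  0.7 -0.7 -0.5 -0.2 -0.  -0.1  0.4 -1.3 -0.5 -0.6  0.6 -0.3  0.4
 -1.   0.  -1.5 -0.3 -0.2 -0.7  0.7 -0.1  0.9  2.7 -0.5  0.2  0.8 -0.8
 -3.  -0.8 -2.2  0.  -0.3  0.2]
view [ 0.61838021 -0.16603589  0.2211741 ]
```

View pics/ov_top.png

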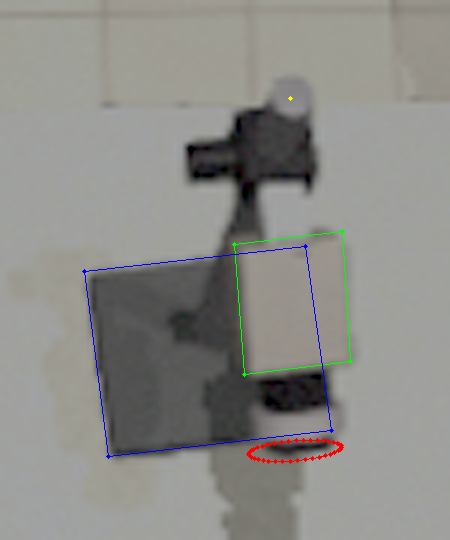

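View pics/ov_scene.png

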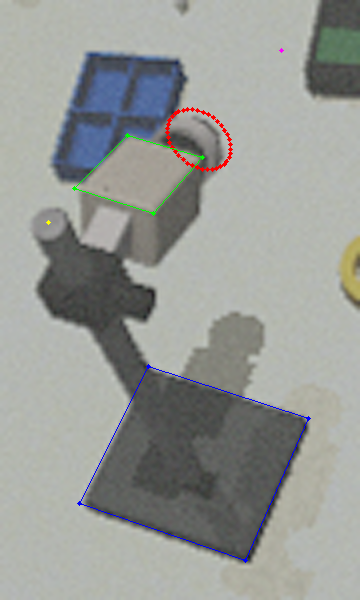

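The overlay fits to about 2 px, and the lens front glass lands on the dark barrel edge at top crop (295,450). Before moving I'll check the path clearance against the bench supply and work out the targets.

```bash
cat > tgt.py <<'E'
from h import *
b=np.array([.5104,.2510,np.radians(-10.1)])
mc=yawM(b[2])@[-.065,0,.065]+[b[0],b[1],0]
lens=np.array([.7266,-.1551,.2719]); cy=np.radians(5.77)
Rc=yawM(cy)@R.from_euler('y',-25,degrees=True).as_matrix()
vp=lens+Rc@[-.12,0,0]; mt=vp+Rc@[-.0165,0,-.004]
E
python3 - <<'E'
from tgt import *
def back(n,uv,z):
    K,d,Rm,t=C[n]; p=cv2.undistortPoints(np.array([[uv]],float),K,d)[0,0]; v=Rm.T@[p[0],p[1],1]; e=-Rm.T@t
    return (e+v*(z-e[2])/v[2]).round(3)
for uv in((157,250),(140,250),(155,180),(57,250),(191,249),(194,201)): print(uv,back('top',uv,0),back('top',uv,.15))
print('scene corner',back('scene',(497,302),0),back('scene',(527,243),.15))
print(mc,mt)
o=status.get_obs(); print(o['tool_pos'],o['tool_rot'])
E
```

```text
(157, 250) [0.406 0.56  0.   ] [0.409 0.506 0.15 ]
(140, 250) [0.407 0.619 0.   ] [0.41  0.559 0.15 ]
(155, 180) [0.648 0.57  0.   ] [0.627 0.515 0.15 ]
(57, 250) [0.412 0.914 0.   ] [0.414 0.824 0.15 ]
(191, 249) [0.408 0.443 0.   ] [0.41  0.401 0.15 ]
(194, 201) [0.572 0.433 0.   ] [0.558 0.392 0.15 ]
scene corner [0.545 0.568 0.   ] [0.421 0.572 0.15 ]
[0.44640729 0.26239884 0.065     ] [ 0.60519768 -0.16736738  0.21058738]
[0.20788911 0.61533675 0.2295302 ] [-1.79897132e+02  4.11779201e-03  1.61339528e+02]
```

step_arm(series=[{"z": 0.05},{"x": 0.025,"y": -0.037,"z": 0.06,"az": 2},{"x": 0.05,"y": -0.074,"z": 0.06,"az": 4},{"x": 0.075,"y": -0.111,"z": 0.06,"az": 5},{"x": 0.1,"y": -0.148,"z": 0.06,"az": 6},{"x": 0.125,"y": -0.185,"z": 0.06,"az": 7},{"x": 0.15,"y": -0.222,"z": 0.06,"az": 8.6},{"x": 0.175,"y": -0.259,"z": 0.06,"az": 8.6},{"x": 0.2,"y": -0.296,"z": 0.04,"az": 8.6},{"x": 0.225,"y": -0.333,"z": 0.0,"az": 8.6},{"x": 0.238,"y": -0.353,"z": -0.04,"az": 8.6},{"x": 0.238,"y": -0.353,"z": -0.06,"az": 8.6}], squeeze=40)

```text
invalid input
```

```bash
python3 - <<'E'
from tgt import *
o=status.get_obs(); print(o['time_s'],o['tool_pos'],o['tool_rot'],o['qpos'],o['force'])
for n,(x0,y0,w,h) in dict(scene=(340,140,130,160),top=(190,150,120,120)).items():
    im=vision.read_camera(n)[:,:,::-1][y0:y0+h,x0:x0+w]; im=cv2.resize(im,None,fx=4,fy=4,interpolation=cv2.INTER_CUBIC)
    cv2.imwrite(f"pics/a_{n}.png",np.clip(255*(im/255.)**.6,0,255).astype('uint8'))
E
```

```text
0.1 [0.20788911 0.61533675 0.2295302 ] [-1.79897132e+02  4.11779201e-03  1.61339528e+02] [-70.52706609  18.4377613   -4.01719049  83.16876538   1.29412286
  78.54153405  -3.25855448] [ 0.06228616 -0.04329886 -0.65748377]
```

View pics/a_scene.png

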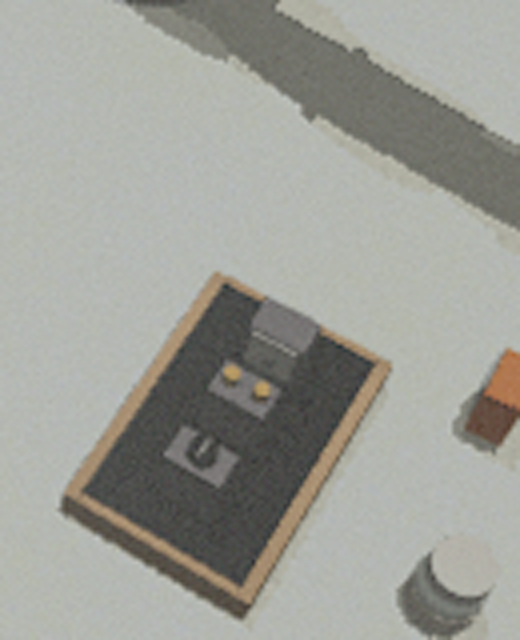

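View pics/a_top.png

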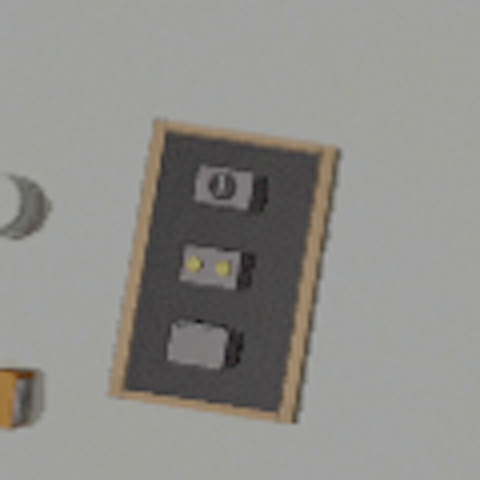

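The move was refused and nothing moved: both pictures are unchanged, with the meter still at its place. I'll resend with every field in each row.

step_arm(series=[{"ax": 0,"ay": 0,"az": 0,"x": 0,"y": 0,"z": 0.05,"claw": 100},{"ax": 0,"ay": 0,"az": 2,"x": 0.025,"y": -0.037,"z": 0.06,"claw": 100},{"ax": 0,"ay": 0,"az": 4,"x": 0.05,"y": -0.074,"z": 0.06,"claw": 100},{"ax": 0,"ay": 0,"az": 5,"x": 0.075,"y": -0.111,"z": 0.06,"claw": 100},{"ax": 0,"ay": 0,"az": 6,"x": 0.1,"y": -0.148,"z": 0.06,"claw": 100},{"ax": 0,"ay": 0,"az": 7,"x": 0.125,"y": -0.185,"z": 0.06,"claw": 100},{"ax": 0,"ay": 0,"az": 8.6,"x": 0.15,"y": -0.222,"z": 0.06,"claw": 100},{"ax": 0,"ay": 0,"az": 8.6,"x": 0.175,"y": -0.259,"z": 0.06,"claw": 100},{"ax": 0,"ay": 0,"az": 8.6,"x": 0.2,"y": -0.296,"z": 0.04,"claw": 100},{"ax": 0,"ay": 0,"az": 8.6,"x": 0.225,"y": -0.333,"z": 0.0,"claw": 100},{"ax": 0,"ay": 0,"az": 8.6,"x": 0.238,"y": -0.353,"z": -0.04,"claw": 100},{"ax": 0,"ay": 0,"az": 8.6,"x": 0.238,"y": -0.353,"z": -0.06,"claw": 100}], squeeze=40)

```text
time_s: 1.4
tool_pos: [0.4473, 0.2575, 0.1679]
tool_rot: [-179.8, -0.0, 169.5]
force: [0.5, 1.1, -1.0]
grip_width: 0.0873
```

```bash
cat > look.py <<'E'
from tgt import *
import sys
tag=sys.argv[1]
B=dict(a=dict(scene=(340,120,130,150),top=(190,150,120,120)),c=dict(scene=(180,130,160,150),top=(300,50,120,150)))[sys.argv[2]]
o=status.get_obs(); print(o['time_s'],o['tool_pos'].round(4),o['tool_rot'].round(2),o['qpos'].round(1),o['force'].round(2),o['grip_width'])
out=[]
for n,(x0,y0,w,h) in B.items():
    raw=vision.read_camera(n)[:,:,::-1]; cv2.imwrite(f"pics/{tag}_{n}_raw.png",raw)
    im=cv2.resize(raw[y0:y0+h,x0:x0+w],None,fx=4,fy=4,interpolation=cv2.INTER_CUBIC)
    cv2.imwrite(f"pics/{tag}_{n}.png",np.clip(255*(im/255.)**.6,0,255).astype('uint8'))
E
python3 look.py b a
```

```text
1.4 [0.4473 0.2575 0.1679] [-1.7981e+02 -4.0000e-02  1.6954e+02] [-45.    4.5  12.7 107.1  -0.9  68.7  47.5] [ 0.52  1.08 -0.98] 0.08728987360573383
```

View pics/b_scene.png

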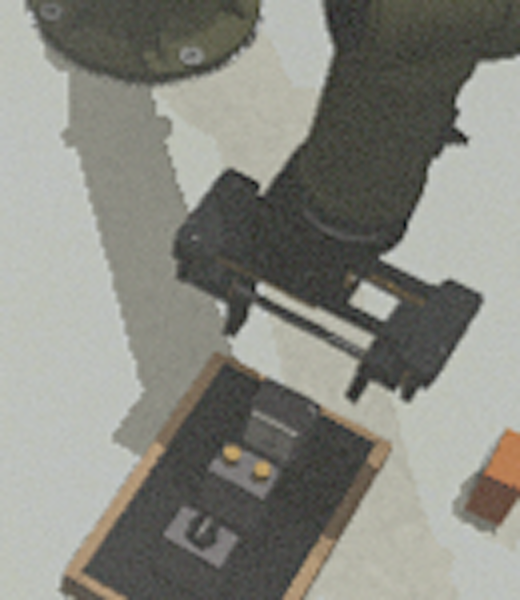

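View pics/b_top.png

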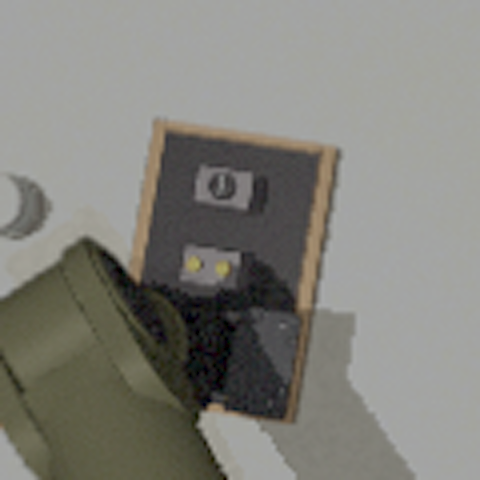

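The open gripper sits over the meter (scene crop, fingers at (235,320) and (355,385), meter at (280,415)), with nothing else close. I'll descend next.

step_arm(series=[{"ax": 0,"ay": 0,"az": 0,"x": 0,"y": 0,"z": 0,"claw": 100},{"ax": 0,"ay": 0,"az": 0,"x": 0,"y": 0,"z": -0.02,"claw": 100},{"ax": 0,"ay": 0,"az": 0,"x": 0,"y": 0,"z": -0.04,"claw": 100},{"ax": 0,"ay": 0,"az": 0,"x": 0,"y": 0,"z": -0.06,"claw": 100}])

```text
time_s: 1.9
tool_pos: [0.447, 0.2653, 0.1126]
tool_rot: [179.8, 0.2, 170.1]
force: [1.1, 0.0, -0.1]
grip_width: 0.087
```

step_arm(series=[{"ax": 0,"ay": 0,"az": 0,"x": 0,"y": 0,"z": -0.015,"claw": 100},{"ax": 0,"ay": 0,"az": 0,"x": 0,"y": 0,"z": -0.03,"claw": 100},{"ax": 0,"ay": 0,"az": 0,"x": 0,"y": 0,"z": -0.045,"claw": 100},{"ax": 0,"ay": 0,"az": 0,"x": 0,"y": 0,"z": -0.052,"claw": 100},{"ax": 0,"ay": 0,"az": 0,"x": 0,"y": 0,"z": -0.052,"claw": 100}])

```text
time_s: 2.4
tool_pos: [0.446, 0.264, 0.0592]
tool_rot: [180.0, 0.0, 170.0]
force: [-0.3, -0.7, -0.5]
grip_width: 0.0867
```

```bash
python3 look.py d a
```

```text
2.4 [0.446  0.264  0.0592] [1.7996e+02 2.0000e-02 1.7003e+02] [-44.6  11.4  12.2 113.1  -2.9  55.7  48.9] [-0.26 -0.7  -0.55] 0.08666582691340204
```

View pics/d_scene.png

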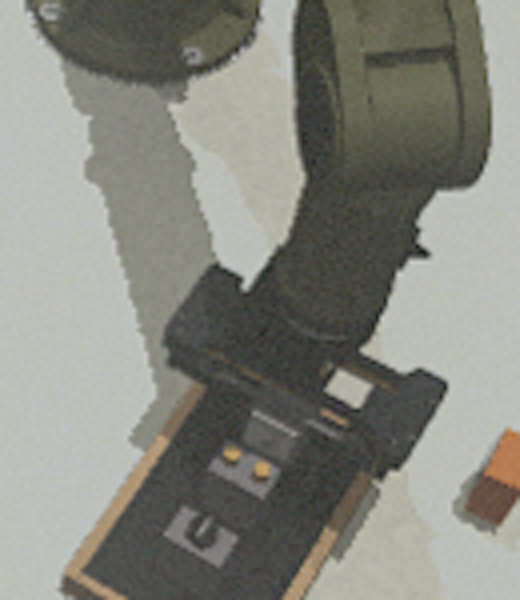

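The meter is between the jaws and its window at crop (270,432) is clear of both fingers. Closing now.

step_arm(series=[{"ax": 0,"ay": 0,"az": 0,"x": 0,"y": 0,"z": 0,"claw": 65},{"ax": 0,"ay": 0,"az": 0,"x": 0,"y": 0,"z": 0,"claw": 57},{"ax": 0,"ay": 0,"az": 0,"x": 0,"y": 0,"z": 0,"claw": 52},{"ax": 0,"ay": 0,"az": 0,"x": 0,"y": 0,"z": 0,"claw": 48},{"ax": 0,"ay": 0,"az": 0,"x": 0,"y": 0,"z": 0,"claw": 40},{"ax": 0,"ay": 0,"az": 0,"x": 0,"y": 0,"z": 0,"claw": 40},{"ax": 0,"ay": 0,"az": 0,"x": 0,"y": 0,"z": 0,"claw": 40}], squeeze=30)

```text
time_s: 3.2
tool_pos: [0.446, 0.2627, 0.0585]
tool_rot: [-180.0, -0.0, 169.9]
force: [-0.7, -0.4, 0.9]
grip_width: 0.046
```

The meter is gripped at 46 mm with a low side force. I'll lift straight up.

step_arm(series=[{"ax": 0,"ay": 0,"az": 0,"x": 0,"y": 0,"z": 0.005,"claw": 40},{"ax": 0,"ay": 0,"az": 0,"x": 0,"y": 0,"z": 0.012,"claw": 40},{"ax": 0,"ay": 0,"az": 0,"x": 0,"y": 0,"z": 0.02,"claw": 40},{"ax": 0,"ay": 0,"az": 0,"x": 0,"y": 0,"z": 0.035,"claw": 40},{"ax": 0,"ay": 0,"az": 0,"x": 0,"y": 0,"z": 0.055,"claw": 40},{"ax": 0,"ay": 0,"az": 0,"x": 0,"y": 0,"z": 0.08,"claw": 40},{"ax": 0,"ay": 0,"az": 0,"x": 0,"y": 0,"z": 0.11,"claw": 40},{"ax": 0,"ay": 0,"az": 0,"x": 0,"y": 0,"z": 0.13,"claw": 40},{"ax": 0,"ay": 0,"az": 0,"x": 0,"y": 0,"z": 0.14,"claw": 40}], squeeze=40)

```text
time_s: 4.1
tool_pos: [0.4471, 0.2634, 0.2015]
tool_rot: [179.8, 0.2, 169.9]
force: [-0.0, -0.3, -0.9]
grip_width: 0.0454
```

```bash
python3 look.py e a
```

```text
4.1 [0.4471 0.2634 0.2015] [1.7981e+02 1.6000e-01 1.6993e+02] [-45.4   3.   12.4 104.6  -0.7  72.2  47.2] [-0.04 -0.33 -0.9 ] 0.04537618912553163
```

View pics/e_scene.png

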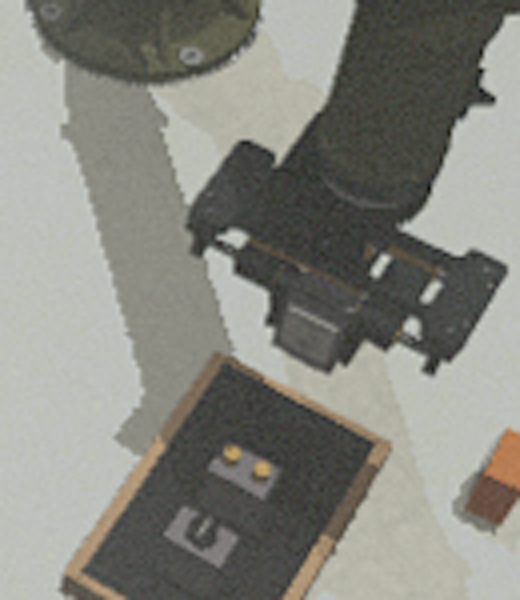

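The meter is out of the socket and held (scene crop (310,335)). The posts and knob are undisturbed, and the window is free. Now I'll compute the transfer.

```bash
python3 - <<'E'
from tgt import *
R0=yawM(np.radians(-10.05)); v=R.from_matrix(Rc@R0.T).as_rotvec(degrees=True); print(v,np.linalg.norm(v))
print(mt-Rc@[0,0,.0062]-[.446,.263,.199])
E
```

```text
[ -0.93646798 -25.06107942  15.56757422] 29.517520914358894
[ 0.16180464 -0.43010395  0.00596827]
```

step_arm(series=[{"ax": 0,"ay": -2,"az": 1.2,"x": 0.008,"y": -0.03,"z": 0.01,"claw": 40},{"ax": -0.2,"ay": -4.5,"az": 2.8,"x": 0.016,"y": -0.065,"z": 0.015,"claw": 40},{"ax": -0.3,"ay": -7,"az": 4.4,"x": 0.025,"y": -0.1,"z": 0.015,"claw": 40},{"ax": -0.4,"ay": -10,"az": 6.2,"x": 0.034,"y": -0.14,"z": 0.015,"claw": 40},{"ax": -0.5,"ay": -13,"az": 8.1,"x": 0.044,"y": -0.18,"z": 0.015,"claw": 40},{"ax": -0.6,"ay": -16,"az": 9.9,"x": 0.054,"y": -0.22,"z": 0.015,"claw": 40},{"ax": -0.7,"ay": -19,"az": 11.8,"x": 0.064,"y": -0.26,"z": 0.015,"claw": 40},{"ax": -0.8,"ay": -21.5,"az": 13.4,"x": 0.074,"y": -0.3,"z": 0.015,"claw": 40},{"ax": -0.9,"ay": -23.5,"az": 14.6,"x": 0.084,"y": -0.34,"z": 0.015,"claw": 40},{"ax": -0.9,"ay": -25,"az": 15.6,"x": 0.092,"y": -0.375,"z": 0.01,"claw": 40},{"ax": -0.9,"ay": -25,"az": 15.6,"x": 0.1,"y": -0.41,"z": 0.006,"claw": 40},{"ax": -0.9,"ay": -25,"az": 15.6,"x": 0.104,"y": -0.43,"z": 0.006,"claw": 40}])

```text
time_s: 5.4
tool_pos: [0.5486, -0.1704, 0.2027]
tool_rot: [180.0, 24.8, -174.4]
force: [0.1, -0.0, -1.9]
grip_width: 0.0456
```

step_arm(series=[{"ax": 0,"ay": 0,"az": 0,"x": 0,"y": 0,"z": 0,"claw": 40},{"ax": 0,"ay": 0,"az": 0,"x": 0,"y": 0,"z": 0,"claw": 40},{"ax": 0,"ay": 0,"az": 0,"x": 0,"y": 0,"z": 0,"claw": 40}])

```text
time_s: 5.7
tool_pos: [0.5495, -0.1655, 0.2036]
tool_rot: [179.9, 24.8, -174.1]
force: [-0.3, 0.4, -1.0]
grip_width: 0.0461
```

```bash
python3 look.py f c; python3 -c "
from tgt import *
print((R.from_matrix(Rc)*R.from_euler('x',180,degrees=True)*R.from_euler('z',180,degrees=True)).as_euler('xyz',degrees=True))"
```

```text
5.7 [ 0.5495 -0.1655  0.2036] [ 179.93   24.84 -174.11] [-31.9 -10.9  48.8 117.6  -2.3  46.8 115.1] [-0.31  0.44 -0.97] 0.046073819276084275
[ 180.     25.   -174.23]
```

View pics/f_scene.png

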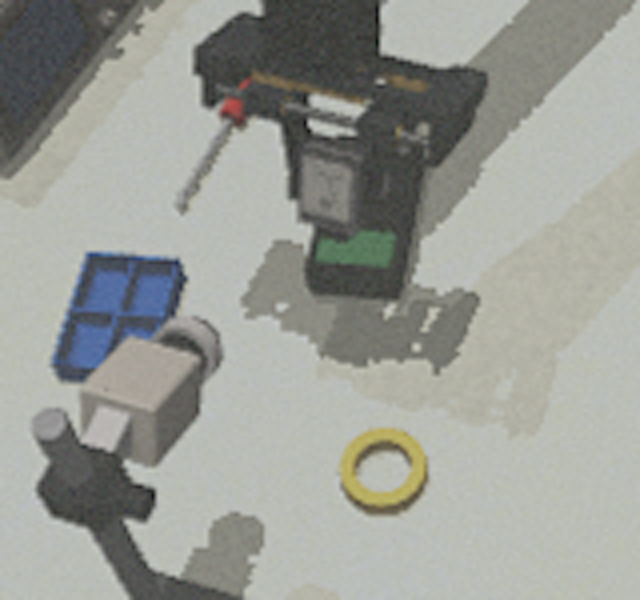

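View pics/f_top.png

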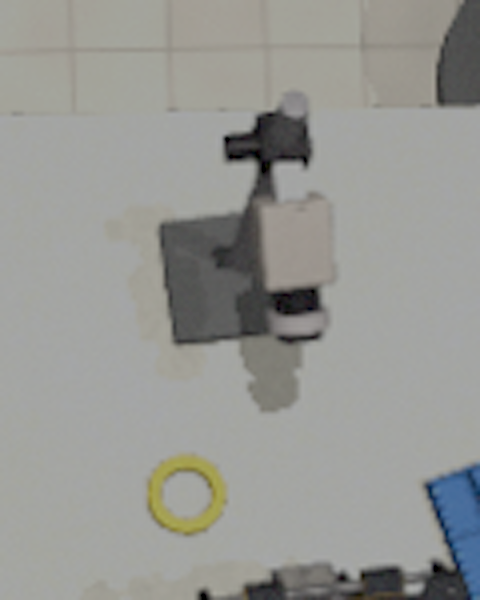

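The meter is held upright, tilted, with the dial facing the lens (scene crop (328,185)), and it clears the multimeter and camera. Now the last 58 mm forward.

step_arm(series=[{"ax": 0,"ay": 0,"az": 0,"x": 0.015,"y": 0,"z": 0,"claw": 40},{"ax": 0,"ay": 0,"az": 0,"x": 0.03,"y": 0,"z": 0,"claw": 40},{"ax": 0,"ay": 0,"az": 0,"x": 0.045,"y": 0,"z": 0,"claw": 40},{"ax": 0,"ay": 0,"az": 0,"x": 0.054,"y": 0,"z": 0,"claw": 40},{"ax": 0,"ay": 0,"az": 0,"x": 0.058,"y": 0,"z": 0,"claw": 40},{"ax": 0,"ay": 0,"az": 0,"x": 0.058,"y": 0,"z": 0,"claw": 40},{"ax": 0,"ay": 0,"az": 0,"x": 0.058,"y": 0,"z": 0,"claw": 40},{"ax": 0,"ay": 0,"az": 0,"x": 0.058,"y": 0,"z": 0,"claw": 40},{"ax": 0,"ay": 0,"az": 0,"x": 0.058,"y": 0,"z": 0,"claw": 40}])

```text
time_s: 6.7
tool_pos: [0.6077, -0.1672, 0.2047]
tool_rot: [179.9, 25.0, -174.3]
force: [0.3, -0.3, -1.4]
grip_width: 0.0457
```

```bash
python3 look.py g c; python3 - <<'E'
from tgt import *
o=status.get_obs()
Rt=R.from_euler('xyz',o['tool_rot'],degrees=True)*R.from_euler('z',180,degrees=True)*R.from_euler('x',180,degrees=True)
Rm=Rt.as_matrix(); 
E=np.degrees(R.from_matrix(Rm.T@Rc).magnitude()); print('ang err vs cam',E)
w=o['tool_pos']+Rm@[.0165,0,.0062+.004]; print('win',w,'err in cam frame mm',(Rc.T@(w-vp)*1000).round(1))
mo=o['tool_pos']+Rm@[0,0,.0062]
win=np.array([[.0165,a*.018,.004+c*.022] for a,c in((1,1),(-1,1),(-1,-1),(1,-1))])@Rm.T+mo
blk=np.array([[x,a*.023,.03] for x,a in((.015,1),(.015,-1),(-.015,-1),(-.015,1))])@Rm.T+mo
th=np.linspace(0,6.28,40); ring=np.c_[0*th,.017*np.cos(th),.017*np.sin(th)]@Rc.T+lens
ax=np.array([lens,vp])
for n,(x0,y0,w_,h_) in dict(scene=(200,150,120,120),top=(330,70,80,120)).items():
    im=cv2.resize(cv2.imread(f'pics/g_{n}_raw.png')[y0:y0+h_,x0:x0+w_],None,fx=5,fy=5,interpolation=cv2.INTER_CUBIC); im=np.clip(255*(im/255.)**.5,0,255).astype('uint8')
    for P,c in((win,(0,0,255)),(blk,(0,255,0)),(ring,(255,255,0)),(ax,(255,0,255))):
        cv2.polylines(im,[((proj(n,P)-[x0,y0]+.5)*5-.5).astype(int)],True,c,1)
    cv2.imwrite(f'pics/g_ov_{n}.png',im)
E
```

```text
6.7 [ 0.6077 -0.1672  0.2047] [ 179.92   24.96 -174.25] [-3.480e+01  1.000e-01  5.430e+01  1.112e+02 -1.450e+01  4.690e+01
  1.232e+02] [ 0.3  -0.25 -1.38] 0.04574353609781696
ang err vs cam 0.08077908661435358
win [ 0.61846016 -0.16616887  0.22090954] err in cam frame mm [-0.1 -0.1 -0.3]
```

View pics/g_ov_scene.png

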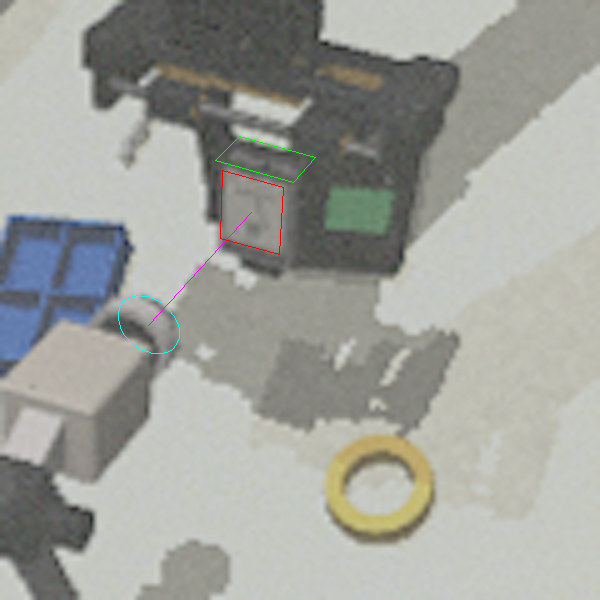

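View pics/g_ov_top.png

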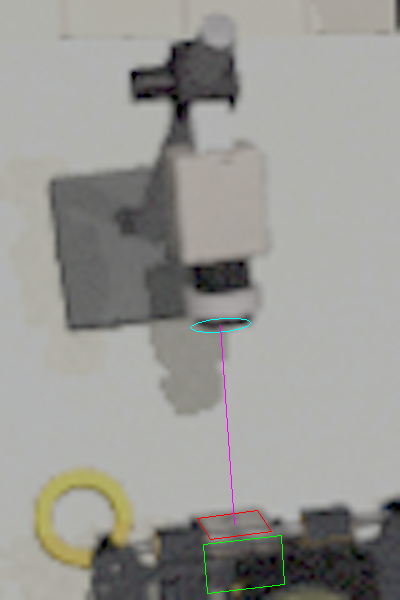

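View pics/g_scene.png

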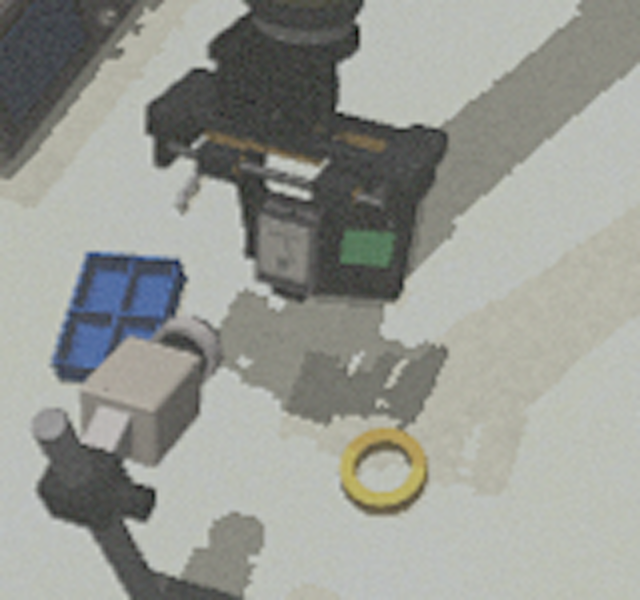

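The projected window outline falls on the real window in both views (scene overlay (252,212), top overlay (234,523)). The lens axis runs through its middle, the window is clear, and the other things are in place. I'll check that it's still and hand in.

```bash
python3 - <<'E'
from h import *
o=status.get_obs(); print(o['time_s'],abs(o['joint_velocities']).max(),o['grip_width'],o['tool_pos'])
if abs(o['joint_velocities']).max()<1: print(workorder.sign_off())
E
```

```text
6.8 0.26034918784785377 0.045759980285307485 [ 0.60785737 -0.16722369  0.20469972]
the job is handed in; nothing more can be done
None
```

I pulled the panel meter straight up out of its socket with a 40 N grip on its two plain sides. It is now held, tilted 25°, in front of the inspection camera, and I handed the job in at 6.8 s with the arm still.

**Last checks**
- **Position and angle:** the window's centre was 0.3 mm and 0.1° from the focus pose I had estimated from the images.
- **Images:** the projected window outline lay on the real window in both views. The window looked free, and I saw nothing moved or touched around the camera or board.
- **Grip:** the fingers stood at 45.8 mm, so the meter was still between them.

**What disagreed**
- **Camera fit:** the camera and stand fit left errors of about 1 px, up to 3 px on one or two corners of the stand's foot. In the scene view the projected lens circle sat slightly up and to the left of the visible ring. The true focus point may therefore be about 5 mm from my estimate; the allowance is 20 mm.
- **Refused call:** the first move call was rejected for missing fields. Nothing moved, and I sent it again with every field filled in.

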